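Fetch heat sinks from under the bench shelf with the pull hook and box them

TASK

Some heat sinks have slid under the low wire shelf at the back of the bench. Draw each one right out into the open with the pull hook (do not grip or push one with the fingers while it is still under the shelf), and put them in the parts box, flat on its floor with their fins up. Finish with the box's lid back on, sitting fully down, and the hook lying flat in its tool tray; leave the other things on the bench where they are.

Things in the scene. Friction and masses are not known exactly. Their poses are not given: they have to be found in the camera images.
- shelf: chrome wire shelf, fixed, 620 wide (own y) x 280 deep (x); underside 92, top 104 mm above the bench; open at front and back, round legs at its corners only. Origin: middle of its front edge, at bench level; own x points away from the robot, so a thing with positive x in this frame is under it. Acts as a solid slab; its wires do not let the fingers through
- box: black open parts box, fixed, 250 (own x) x 122 (y) x 50 mm high; walls and floor 5 mm; two cross walls 4 mm thick, 36 mm high at own x +-40.5 make three places 77 (x) x 112 mm, centred at x -81, 0, 81, each for one heat sink lengthwise along x. Origin: centre of its underside. It stands at the left or right of the bench, the tray at the other side; own x roughly along world x
- lid: grey loose lid, 0.16 kg: plate 254 (x) x 126 (y) x 5 mm; under it a rim 232 x 104 mm, 8 mm deep, that drops inside the box with 4 mm play. Origin: bottom centre of the rim (plate top at own z 13). Black bar handle along own x: 100 long, 12 wide, z 41 to 51 mm, free below but for posts at x +-45. Seated: origin 42 mm above the box's origin, x along the box's x, either way round
- tray: white shallow tool tray, fixed, 308 (own x) x 138 (y) mm, walls 16 mm high, walls and floor 4 mm thick; origin: centre of its underside. The hook starts in it, its origin about 79 mm to own -x and 25 mm to own -y of the centre, pointing along own +x (roughly away from the robot)
- hook: pull hook, 0.19 kg: black block handle 100 long (own x) x 26 wide (y) x 36 mm high; a 7 mm round steel rod leaves its +x end 18 mm above the underside, runs to x = 220 mm, bends square and runs 72 mm to own +y. It lies flat: rod and bend level. Origin: centre of the handle's underside; centre of mass about 45 mm forward of it
- hook_tip (a point): the free end of the hook's bend, at x = 220, y = 72, z = 18 mm in the hook's frame
- sink1: aluminium heat sink, one of up to three alike (absent ones have no pose), a block 64 long (own x) x 40 wide (y) x 34 mm high, 0.13 to 0.25 kg, base plate below, fins up and along x. Origin: centre of its underside. Starts under the shelf, its centre 30 to 70 mm behind the front edge, lengthwise along the shelf's x within 25 degrees
- sink2: aluminium heat sink, one of up to three alike (absent ones have no pose), a block 64 long (own x) x 40 wide (y) x 34 mm high, 0.13 to 0.25 kg, base plate below, fins up and along x. Origin: centre of its underside. Starts under the shelf, its centre 30 to 70 mm behind the front edge, lengthwise along the shelf's x within 25 degrees
- sink3: aluminium heat sink, one of up to three alike (absent ones have no pose), a block 64 long (own x) x 40 wide (y) x 34 mm high, 0.13 to 0.25 kg, base plate below, fins up and along x. Origin: centre of its underside. Starts under the shelf, its centre 30 to 70 mm behind the front edge, lengthwise along the shelf's x within 25 degrees
- driver: bystander: screwdriver, 160 mm, lying near the robot on its left; not to be moved
- brush: bystander: cleaning brush, 140 mm, lying near the robot on its right; not to be moved
- flux: bystander: white flux bottle, 42 mm across, 130 mm high, at the left; not to be moved
- flask: bystander: dark drinking flask, 66 mm across, 190 mm high, at the right; not to be moved
- reel: bystander: solder reel, 60 mm across, 50 mm high, standing under the shelf near its left end (own y about 255 mm); not to be moved
- panel: bystander: yellow bare circuit board, 120 x 70 x 4 mm, lying near the robot on its left; not to be moved

How it is judged:
By the outcome, as a careful person would: the job done as asked, in the order asked, and still so for the second after the job is handed in, with the robot touching nothing.
Of sink1, sink2, sink3 only 2 to 3 are there at a start; the rules pass over those that are not, and their reading is None.
At some moment in a run one of sink1, sink2, sink3, lid may be knocked a few centimetres aside while the robot is not near it.
It also fails if it takes over 210 s, if anything falls off the work surface, if the arm or the gripper's body presses on something with over 40 N, if the wrist force passes 120 N, or if a joint passes its speed limit or range.

ROBOT

A 6-joint arm with a two-finger parallel gripper is mounted at the origin on the work surface. World frame = base frame: x ahead of the robot, y to its left, z up, the work surface at z = 0. Lengths are in mm, angles in rad, forces in N, time in s.
With the tool pointing down it reaches from about 400 to 925 mm from the base axis. Payload 12.5 kg.
Tool frame: the origin (TCP) lies midway between the tips of the shut fingers; the grasp point (between the pads) lies 19 mm behind it (env.grip_depth is the distance from the TCP to the grasp point, in mm); z points along the fingers, y is the line along which they close (so a half turn about z gives the same grasp; the last joint's range is limited). The gripper opens to 95 mm and grips with 3 to 60 N. Pads are 20 mm wide; open, the fingers measure 119 mm over their backs; the gripper's body (75 mm by 180 mm) begins 59 mm behind the grasp point.
Start: joints at [1.21, 0.491, 1.559, -0, 1.092, -0.106], TCP at [157.514, 604.844, 214.661] pointing down, gripper open.
Joint ranges: [-3.1, 3.1], [-0.84, 2.19], [0.05, 2.79], [-1.13, 4.28], [0.06, 2.93], [-2.69, 2.69]. Speed limits (rad/s): [2.22, 2.22, 2.79, 3.14, 3.14, 3.14].

INTERFACE

Orientations are given as [roll, pitch, yaw] about the fixed x, y, z axes, in that order (R = Rz(yaw) Ry(pitch) Rx(roll)).
In Python, from cell import monitor, viewer, order, env gives the robot as it stands.
- The arm moves only by the tool move_arm, never from a script. Its argument "moves" is one flat list of numbers, 4 for each row, row after row: the shift along the tool's x, y, z normalised to -1 to 1, where 1 is 0.15 m, then the turn about the tool's z normalised to -1 to 1, where 1 is pi/2 rad. A call has 1 to 10 rows; each row shifts and turns the commanded pose from where the row before left it, along the tool's axes as they then stand; what a row does not reach is not made up. A row lasts 1/8 s, in which the tool goes at most 62.5 mm and 10.7 degrees, less where a joint would pass 70% of its speed; a pose out of reach is approached as far as the arm can. A call with a number of a shift or a turn outside -1 to 1 is refused whole. A call with a gripper value outside its range is refused whole. "claw" is the finger opening in mm, from 0 to 95.1, set as the call begins (left out, the last holds). The fingers move at their own pace and stop on an object; the grip force is fixed at half the most. Time passes only in rows, so rows that do not move let the fingers close. It gives the time, the measured TCP pose, the force, the opening and the grip force at its end, in the units of the state.
- monitor.state(): the state, without advancing time (a new reading comes with each control period).
- viewer.read_camera(name): name is "side" or "top"; returns the picture (480x640x3 uint8, red, green, blue); there is no depth.
- viewer.camera_info(name): a dict with "K" (3x3 intrinsics, pixels), "dist_coeffs" ([k1, k2, p1, p2, k3] as OpenCV has them; the pictures are not rectified), "camera_from_world" (4x4, takes a point from world to camera coordinates). Camera axes: x right, y down, z forward; pixel columns grow to the right and rows downward; lengths in mm; the calibration is good to about 2 mm. A picture is of the moment at which its call begins. camera_info takes no time and is no camera call.
- order.job_done(): hands the job in; it is judged then, once.
The state is a dict: "t": time; "joints": joint angles; "qvel": joint speeds; "tau": joint torques, N m; "eef_pos": TCP position; "tcp_rot": TCP orientation; "ft_force": force on the tool from outside, world axes, zero at the start; "moment": the same for the moment, N m; "opening": opening from 0.0 (shut) to 1.0 (fully open); "grip_force": force on a finger pad.
Only numpy, scipy, OpenCV 4.12 (cv2) and the standard library are available. Lean on these libraries where they do the work, as an engineer would, in place of code of your own. Each camera call takes 0.05 s, during which the arm holds its last target. There are 200 camera calls.

## Working session

There is one attempt and no reset: what is moved stays moved. The work goes in short steps, Python scripts to look and compute and a tool call to move; the robot and the scene stay as the last step left them, time stands still between calls to the robot, and variables do not carry over. Pictures are saved under pics/ and viewed, at most 14 in all, crops included, and the job is handed in when it is done.

Besides the shell and the picture viewer there is one more tool, called after "Emit:" as name(argument=value, ...) on one line, values as JSON. move_arm: Moves the arm, as the interface text tells. Scaled input: -1 to 1 covers 0.15 m each way for a shift and pi/2 rad each way for a turn. Its arguments: {"type":"object","properties":{"moves":{"type":"array"},"claw":{"type":"number"}},"required":["moves"]}

```bash
ls; mkdir -p pics; python3 - <<'E'
from cell import monitor, viewer, order, env
import cv2
for n in ("top","side"):
    im=viewer.read_camera(n); cv2.imwrite(f"pics/{n}0.png",cv2.cvtColor(im,cv2.COLOR_RGB2BGR))
    print(viewer.camera_info(n))
print(monitor.state(), env.grip_depth)
E
```

```text
pics
{'K': array([[460.09903921,   0.        , 318.28525769],
       [  0.        , 460.09903921, 241.499851  ],
       [  0.        ,   0.        ,   1.        ]]), 'dist_coeffs': array([-0.05933455,  0.        ,  0.        ,  0.        ,  0.        ]), 'camera_from_world': array([[-3.00517114e-02, -9.99425033e-01,  1.57002529e-02,
         8.44168918e+00],
       [-9.97441111e-01,  2.89652603e-02, -6.53623984e-02,
         5.22752790e+02],
       [ 6.48700553e-02, -1.76243296e-02, -9.97738071e-01,
         1.15033650e+03],
       [ 0.00000000e+00,  0.00000000e+00,  0.00000000e+00,
         1.00000000e+00]])}
{'K': array([[458.00385234,   0.        , 321.84419287],
       [  0.        , 458.00385234, 244.35525202],
       [  0.        ,   0.        ,   1.        ]]), 'dist_coeffs': array([-0.09336228,  0.        ,  0.        ,  0.        ,  0.        ]), 'camera_from_world': array([[-9.99348784e-01, -3.56441324e-02, -5.61287640e-03,
         5.09342935e+02],
       [-2.03510102e-02,  6.85223655e-01, -7.28048336e-01,
         3.22528422e+01],
       [ 2.97967269e-02, -7.27459991e-01, -6.85502820e-01,
         1.20939454e+03],
       [ 0.00000000e+00,  0.00000000e+00,  0.00000000e+00,
         1.00000000e+00]])}
{'t': 0.1, 'joints': array([ 1.21035989e+00,  4.91510366e-01,  1.55938087e+00,  8.21187871e-06,
        1.09167159e+00, -1.05604591e-01]), 'qvel': array([ 2.37024110e-04, -3.75675269e-03, -5.43162814e-04, -1.24716763e-03,
        2.06693662e-03,  1.21786403e-05]), 'tau': array([ 2.57519918e-03, -6.13632345e+01, -2.58608794e+01,  6.93835085e-02,
        4.69712913e-02, -9.70201609e-05]), 'eef_pos': array([157.45857626, 604.63062967, 214.11591892]), 'tcp_rot': array([-3.14062865e+00, -1.09507772e-04,  2.88675696e+00]), 'ft_force': array([-0.44996086,  0.11796476, -0.08254704]), 'moment': array([ 0.01838919, -0.00929127, -0.02364288]), 'grip_force': 0.0, 'opening': 1.0005631602082619} 18.8
```

View pics/top0.png

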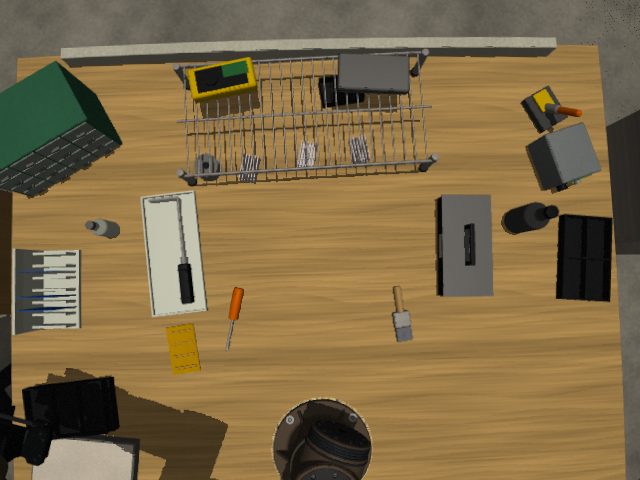

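View pics/side0.png

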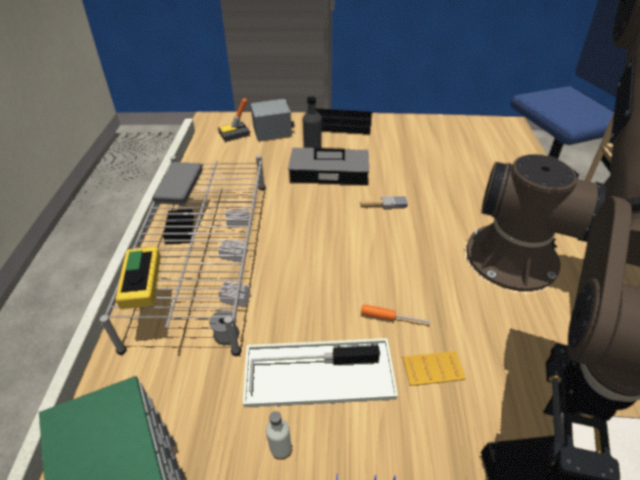

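The top view shows three sinks under the shelf at about (250,167), (307,153) and (360,150). The box with its lid on is at (465,245), and the hook's handle is at (186,283) in the tray at (174,253). Next I'll zoom in and measure.

```bash
cat > h.py <<'E'
from cell import monitor, viewer, order, env
import cv2, numpy as np
I={n:viewer.camera_info(n) for n in("top","side")}
def px(n,P):
    M=I[n]["camera_from_world"]; r,_=cv2.Rodrigues(M[:3,:3])
    return cv2.projectPoints(np.array(P,float).reshape(-1,3),r,M[:3,3],I[n]["K"],I[n]["dist_coeffs"])[0].reshape(-1,2)
def w(n,uv,z):
    M=I[n]["camera_from_world"]; R=M[:3,:3]; c=-R.T@M[:3,3]
    p=cv2.undistortPoints(np.array(uv,float).reshape(-1,1,2),I[n]["K"],I[n]["dist_coeffs"]).reshape(-1,2)
    d=np.c_[p,np.ones(len(p))]@R
    return c+d*((z-c[2])/d[:,2])[:,None]
def crop(im,x,y,ww,hh,s):
    o=cv2.resize(im[y:y+hh,x:x+ww],None,fx=s,fy=s,interpolation=cv2.INTER_CUBIC)
    for u in range((x+9)//10*10,x+ww,10):
        cv2.line(o,((u-x)*s,0),((u-x)*s,12 if u%50==0 else 5),(255,0,0),1)
        if u%50==0: cv2.putText(o,str(u),((u-x)*s,24),0,.4,(255,0,0),1)
    for v in range((y+9)//10*10,y+hh,10):
        cv2.line(o,(0,(v-y)*s),(12 if v%50==0 else 5,(v-y)*s),(255,0,0),1)
        if v%50==0: cv2.putText(o,str(v),(14,(v-y)*s+4),0,.4,(255,0,0),1)
    return o
def save(f,im): cv2.imwrite(f"pics/{f}.png",cv2.cvtColor(im,cv2.COLOR_RGB2BGR))
E
python3 - <<'E'
from h import *
im=viewer.read_camera("top")
a=crop(im,175,130,265,55,3); b=crop(im,135,185,80,135,3); c=crop(im,425,185,80,135,3)
o=np.zeros((165+405,800,3),np.uint8); o[:165,:795]=a; o[165:,:240]=b; o[165:,260:500]=c
save("z1",o)
E
```

```text
(no output)
```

View pics/z1.png

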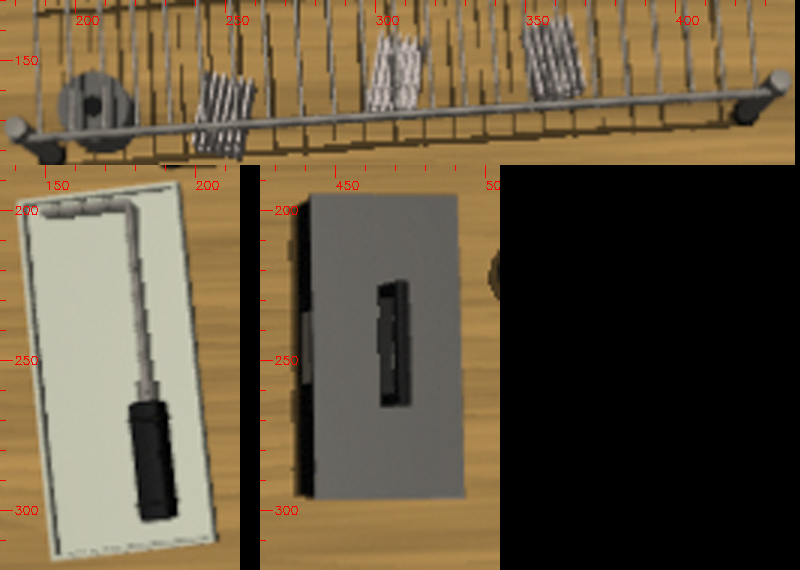

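```bash
python3 - <<'E'
from h import *
np.set_printoptions(suppress=True,precision=1)
def show(n,uv,z):
    P=w("top",uv,z); print(n,P[:,:2].tolist() if 0 else P[:,:2].round(1).reshape(-1), "c",P[:,:2].mean(0)); return P
def axis(P): # TL TR BR BL -> long axis dir away, sizes
    f=(P[0]+P[1]-P[2]-P[3])/2; s=(P[0]+P[3]-P[1]-P[2])/2
    print("   yaw",np.degrees(np.arctan2(f[1],f[0])).round(1),"L",np.linalg.norm(f).round(),"W",np.linalg.norm(s).round())
a=lambda L:[(175+x/3,130+y/3) for x,y in L]
b=lambda L:[(135+x/3,185+(y-165)/3) for x,y in L]
c=lambda L:[(425+(x-260)/3,185+(y-165)/3) for x,y in L]
axis(show("tray",b([(22,200),(180,182),(217,542),(52,560)]),16))
axis(show("hookh",b([(129,403),(165,401),(177,518),(141,521)]),40))
show("bend",b([(131,203),(43,210)]),22)
axis(show("lid",c([(310,195),(456,195),(464,497),(314,498)]),55))
axis(show("bar",c([(396,281),(408,281),(410,405),(398,405)]),93))
axis(show("A",a([(211,73),(254,80),(243,157),(192,150)]),34))
axis(show("B",a([(378,38),(426,40),(418,108),(368,108)]),34))
axis(show("C",a([(527,20),(570,18),(585,95),(536,102)]),34))
show("front",a([(15,130),(780,78)]),100)
show("foot",a([(45,155),(745,115)]),0)
show("flask",[(512,222)],0); show("flux",[(112,233)],0); show("driver",[(237,290),(228,348)],5); show("panel",[(166,326),(194,324),(200,371),(173,374)],4)
show("brush",[(396,287),(404,340)],5)
E
```

```text
tray [651.1 440.6 662.4 304.6 356.5 277.4 345.1 417.1] c [503.8 359.9]
   yaw 4.7 L 307.0 W 138.0
hookh [474.6 343.1 475.4 313.2 378.9 304.7 377.3 334.5] c [426.6 323.9]
   yaw 5.0 L 97.0 W 30.0
bend [644.5 345.  640.9 420.4] c [642.7 382.7]
lid [ 627.5 -317.4  624.6 -441.3  373.5 -434.4  377.2 -308.9] c [ 500.7 -375.5]
   yaw -1.8 L 251.0 W 125.0
bar [ 550.2 -372.7  549.9 -382.5  450.6 -379.   450.9 -369.2] c [ 500.4 -375.9]
   yaw -2.0 L 99.0 W 10.0
A [748.3 171.5 741.3 135.3 675.7 145.8 682.9 188.6] c [712.  160.3]
   yaw -11.9 L 67.0 W 40.0
B [774.6  29.6 771.8 -11.  713.4  -2.5 714.5  39.7] c [743.6  14. ]
   yaw -8.9 L 60.0 W 41.0
C [ 787.   -97.3  787.9 -134.   721.  -144.1  716.  -102.3] c [ 753.  -119.4]
   yaw 6.3 L 69.0 W 39.0
front [ 689.8  319.2  715.6 -292.9] c [702.7  13.1]
foot [ 689.4  321.4  708.1 -288.6] c [698.8  16.4]
flask [ 560.4 -517.7] c [ 560.4 -517.7]
flux [561.5 526.3] c [561.5 526.3]
driver [405.9 203.3 260.2 229.4] c [333.  216.3]
panel [319.6 386.5 322.8 314.8 204.  301.9 198.1 370.8] c [261.1 343.5]
brush [ 401.1 -202.6  265.9 -218. ] c [ 333.5 -210.3]
```

```bash
cat >> h.py <<'E'
def plan(*targets):
    """targets: (x,y,z,yawdeg). Prints turn (norm) then total shift (norm) in the tool axes after the turn."""
    s=monitor.state(); p=s["eef_pos"]; y=s["tcp_rot"][2]
    print("at",p.round(1),"yaw",np.degrees(y).round(1),"t",round(s["t"],2))
    for x,yy,z,d in targets:
        t=np.radians(d); turn=-((t-y+np.pi)%(2*np.pi)-np.pi)/(np.pi/2)
        D=np.array([x,yy,z])-p; sh=[np.cos(t)*D[0]+np.sin(t)*D[1],np.sin(t)*D[0]-np.cos(t)*D[1],-D[2]]
        print("turn %.3f shift"%turn,(np.array(sh)/150).round(3)); p=np.array([x,yy,z]); y=t
E
python3 -c "
from h import *
plan((465,330,200,185),(465,330,60,185),(465,330,14,185))"
```

```text
at [157.5 604.7 214.2] yaw 165.4 t 0.15
turn -0.218 shift [-1.883 -2.003  0.095]
turn -0.000 shift [-0.     0.     0.933]
turn -0.000 shift [-0.     0.     0.307]
```

Emit:
move_arm(moves=[0,0,0,-0.109,0,0,0,-0.109,-0.235,-0.25,0.012,0,-0.235,-0.25,0.012,0,-0.235,-0.25,0.012,0,-0.235,-0.25,0.012,0,-0.235,-0.25,0.012,0,-0.235,-0.25,0.012,0,-0.235,-0.25,0.012,0,-0.235,-0.25,0.012,0], claw=45)

```text
t: 1.4
eef_pos: [465.8, 329.4, 200.1]
tcp_rot: [3.142, -0.0, -3.054]
ft_force: [-0.0, 0.8, 0.8]
opening: 0.477
grip_force: 0.0
```

Emit:
move_arm(moves=[0,0,0.2,0,0,0,0.2,0,0,0,0.2,0,0,0,0.2,0,0,0,0.1,0,0,0,0,0])

```text
t: 2.15
eef_pos: [464.5, 330.6, 64.6]
tcp_rot: [-3.141, -0.001, -3.054]
ft_force: [-0.1, 0.5, 0.1]
opening: 0.472
grip_force: 0.0
```

```bash
python3 -c "
from h import *
plan((465,330,60,185),(465,330,14,185))
o=np.zeros((600,800,3),np.uint8)
o[:,:400]=cv2.resize(viewer.read_camera('top')[170:320,130:230],(400,600),interpolation=2)
o[:390,400:]=cv2.resize(viewer.read_camera('side')[310:440,240:374],(400,390),interpolation=2)
save('z2',o)"
```

```text
at [464.5 330.6  64.6] yaw -175.0 t 2.15
turn 0.000 shift [-0.003 -0.004  0.031]
turn -0.000 shift [-0.     0.     0.307]
```

View pics/z2.png

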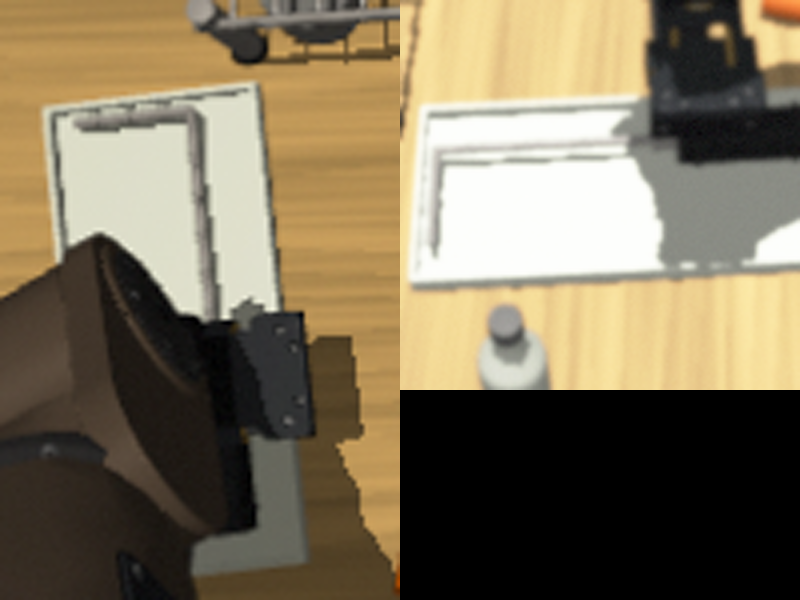

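The hand is over the front of the handle and the tray hasn't moved. I'll descend and grip.

Emit:
move_arm(moves=[0,0,0.14,0,0,0,0.14,0,0,0,0.055,0,0,0,0,0])

```text
t: 2.75
eef_pos: [464.9, 330.8, 15.4]
tcp_rot: [3.141, 0.0, -3.054]
ft_force: [0.9, -0.0, 0.7]
opening: 0.475
grip_force: 0.0
```

Emit:
move_arm(moves=[0,0,0,0,0,0,0,0,0,0,0,0,0,0,0,0], claw=10)

```text
t: 3.25
eef_pos: [465.1, 331.0, 15.6]
tcp_rot: [3.141, 0.001, -3.054]
ft_force: [-0.6, 1.6, 6.8]
opening: 0.272
grip_force: 30.0
```

Emit:
move_arm(moves=[0,0,-0.1,0,0,0,-0.2,0,0,0,-0.2,0,0,0,0,0])

```text
t: 3.75
eef_pos: [465.4, 331.1, 92.3]
tcp_rot: [3.14, 0.004, -3.054]
ft_force: [-0.4, -1.0, -2.8]
opening: 0.272
grip_force: 30.0
```

```bash
python3 -c "
from h import *
plan((465,330,60,180))
o=np.zeros((600,800,3),np.uint8)
o[:,:400]=cv2.resize(viewer.read_camera('top')[170:320,130:230],(400,600),interpolation=2)
o[:390,400:]=cv2.resize(viewer.read_camera('side')[310:440,240:374],(400,390),interpolation=2)
save('z3',o)"
```

```text
at [465.4 331.1  92.3] yaw -175.0 t 3.75
turn 0.056 shift [ 0.003 -0.007  0.216]
```

View pics/z3.png

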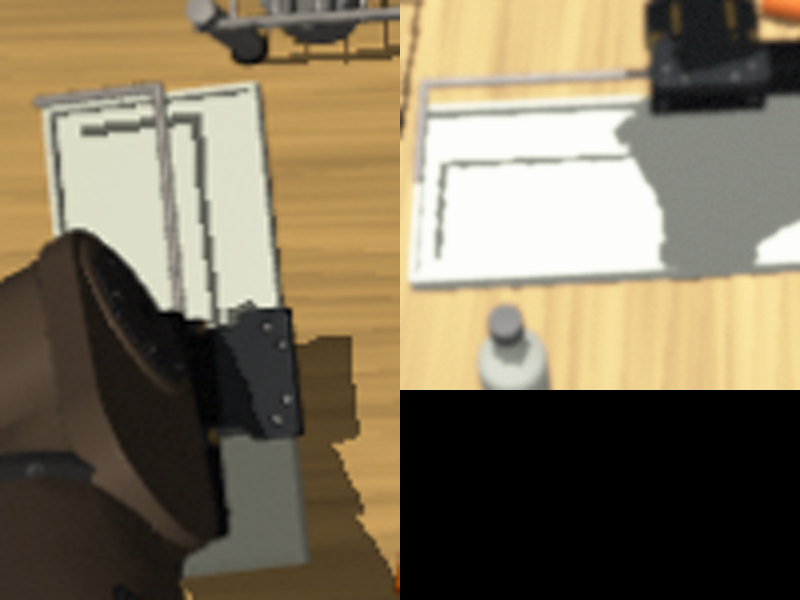

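```bash
python3 -c "
from h import *
print(w('top',[(169.5,192.5),(139.5,195.7)],99).round(1))
plan((440,124,80,180),(440,124,46,180),(585,124,46,180),(585,124,15.5,180),(455,124,15.5,180),(455,124,60,180))"
```

```text
[[644.5 344.9  99. ]
 [639.1 417.   99. ]]
at [464.4 330.5  89.9] yaw -175.0 t 3.85
turn 0.056 shift [ 0.163 -1.377  0.066]
turn -0.000 shift [0.    0.    0.227]
turn -0.000 shift [-0.967  0.     0.   ]
turn -0.000 shift [0.    0.    0.203]
turn -0.000 shift [ 0.867 -0.    -0.   ]
turn -0.000 shift [ 0.     0.    -0.297]
```

Emit:
move_arm(moves=[0,0,0,0.056,0.027,-0.23,0.011,0,0.027,-0.23,0.011,0,0.027,-0.23,0.011,0,0.027,-0.23,0.011,0,0.027,-0.23,0.011,0,0.027,-0.23,0.011,0,0,0,0.11,0,0,0,0.11,0,0,0,0,0])

```text
t: 5.1
eef_pos: [439.3, 123.4, 45.6]
tcp_rot: [-3.141, -0.004, 3.141]
ft_force: [0.7, 0.4, -1.4]
opening: 0.27
grip_force: 30.0
```

```bash
python3 -c "
from h import *
plan((585,124,46,180))
im=viewer.read_camera('top')
o=crop(im,175,130,265,150,3); save('z4',o)"
```

```text
at [439.3 123.4  45.6] yaw 180.0 t 5.1
turn -0.000 shift [-0.971  0.004 -0.003]
```

View pics/z4.png

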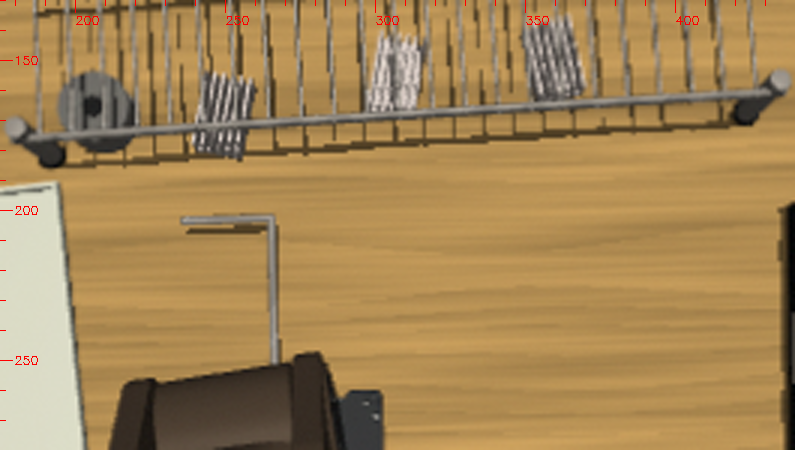

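The bend is level, with the rod right of sink A and the tip left of it. I'll go in above it, drop behind it and draw it out.

Emit:
move_arm(moves=[-0.2,0,0,0,-0.25,0,0,0,-0.25,0,0,0,-0.2,0,0,0,-0.07,0,0,0,0,0,0,0,0,0,0.1,0,0,0,0.1,0,0,0,0,0])

```text
t: 6.28
eef_pos: [584.6, 123.6, 15.4]
tcp_rot: [-3.141, -0.003, 3.141]
ft_force: [-0.1, -0.2, -3.3]
opening: 0.271
grip_force: 30.0
```

Emit:
move_arm(moves=[0.05,0,0,0,0.09,0,0,0,0.1,0,0,0,0.1,0,0,0,0.1,0,0,0,0.1,0,0,0,0.1,0,0,0,0.1,0,0,0,0.08,0,0,0,0.05,0,0,0])

```text
t: 7.52
eef_pos: [454.7, 123.7, 17.2]
tcp_rot: [3.141, 0.0, 3.141]
ft_force: [1.9, 0.3, -0.7]
opening: 0.269
grip_force: 30.0
```

```bash
python3 -c "
from h import *
plan((440,-22,60,180))
im=viewer.read_camera('top')
o=crop(im,175,130,265,150,3); save('z5',o)"
```

```text
at [454.7 123.7  17.2] yaw 180.0 t 7.53
turn -0.000 shift [ 0.098 -0.971 -0.286]
```

View pics/z5.png

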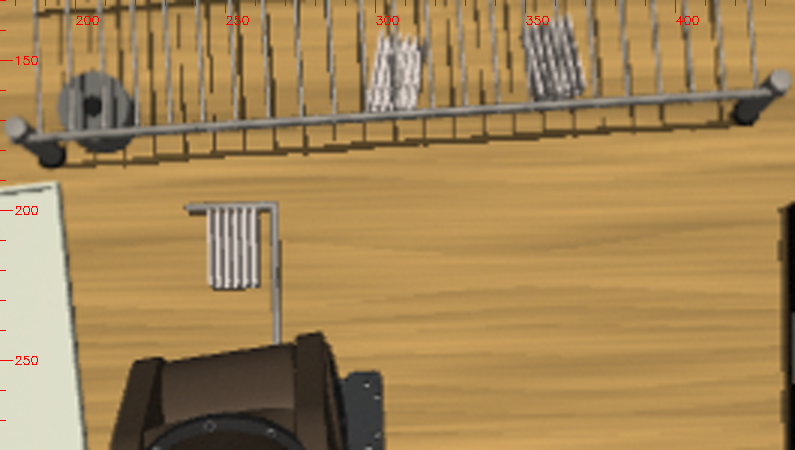

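Sink A is out in the open (u 244–261, v 198–226). Next is B.

Emit:
move_arm(moves=[0,0,-0.14,0,0,0,-0.14,0,0,-0.24,0,0,0,-0.24,0,0,0,-0.24,0,0,0,-0.24,0.05,0,0,0,0.05,0,0,0,0,0])

```text
t: 8.57
eef_pos: [454.8, -20.0, 43.6]
tcp_rot: [3.141, -0.002, 3.141]
ft_force: [0.7, 0.3, -1.7]
opening: 0.27
grip_force: 30.0
```

Emit:
move_arm(moves=[-0.2,0,0,0,-0.25,0,0,0,-0.25,0,0,0,-0.25,0,0,0,-0.1,0,0,0,0,0,0,0,0,0,0.1,0,0,0,0.1,0,0,0,0,0])

```text
t: 9.7
eef_pos: [611.7, -20.2, 12.5]
tcp_rot: [3.141, -0.002, 3.141]
ft_force: [0.9, 0.3, -2.5]
opening: 0.274
grip_force: 30.0
```

```bash
python3 -c "
from h import *
plan((455,-22,15.5,180))
im=viewer.read_camera('top')
o=crop(im,175,130,265,150,3); save('z6',o)"
```

```text
at [611.7 -20.2  12.5] yaw 180.0 t 9.7
turn -0.000 shift [ 1.045 -0.012 -0.02 ]
```

View pics/z6.png

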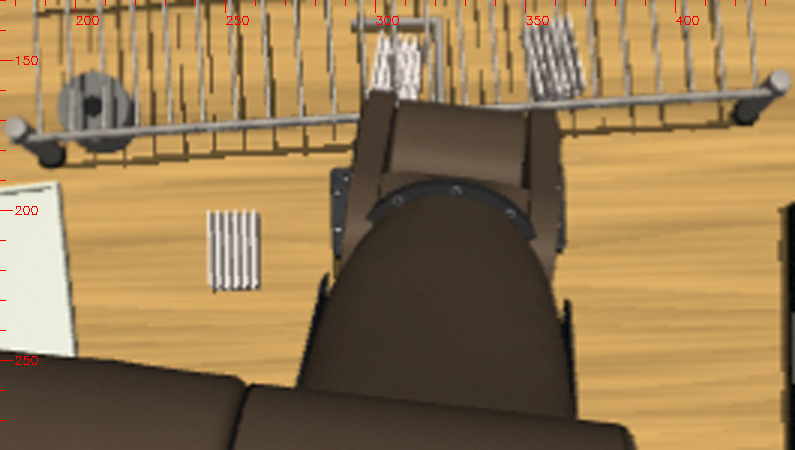

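The bend is behind sink B, so I'll draw it out.

Emit:
move_arm(moves=[0.06,0,-0.02,0,0.11,0,0,0,0.12,0,0,0,0.12,0,0,0,0.12,0,0,0,0.12,0,0,0,0.12,0,0,0,0.12,0,0,0,0.1,0,0,0,0.06,0,0,0])

```text
t: 11.0
eef_pos: [454.8, -20.4, 17.5]
tcp_rot: [-3.142, 0.001, 3.141]
ft_force: [1.6, -1.0, -1.2]
opening: 0.273
grip_force: 30.0
```

Emit:
move_arm(moves=[0,0,-0.14,0,0,0,-0.16,0,0,-0.23,0,0,0,-0.23,0,0,0,-0.23,0,0,0,-0.22,0.05,0,0,0,0.04,0,0,0,0,0])

```text
t: 12.0
eef_pos: [454.6, -156.2, 48.1]
tcp_rot: [3.141, -0.002, 3.141]
ft_force: [0.3, -0.2, -2.1]
opening: 0.274
grip_force: 30.0
```

```bash
python3 -c "
from h import *
plan((623,-156,46,180))
im=viewer.read_camera('top')
o=crop(im,175,130,265,150,3); save('z7',o)"
```

```text
at [ 454.6 -156.2   48.1] yaw 180.0 t 12.0
turn -0.000 shift [-1.123e+00  1.000e-03  1.400e-02]
```

View pics/z7.png

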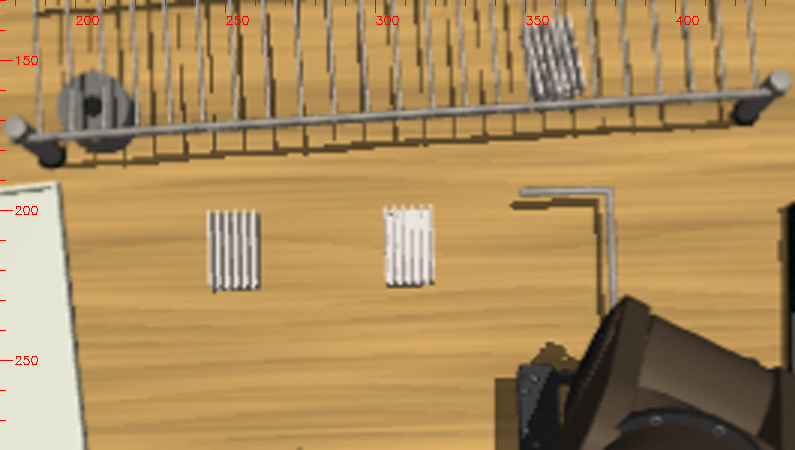

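B is out. Next is C.

Emit:
move_arm(moves=[-0.2,0,0,0,-0.25,0,0,0,-0.3,0,0,0,-0.25,0,0,0,-0.13,0,0,0,0,0,0,0,0,0,0.1,0,0,0,0.11,0,0,0,0,0])

```text
t: 13.18
eef_pos: [623.3, -156.6, 15.1]
tcp_rot: [3.14, -0.003, 3.141]
ft_force: [-1.1, 0.5, -1.6]
opening: 0.273
grip_force: 30.0
```

Emit:
move_arm(moves=[0.06,0,0,0,0.12,0,0,0,0.13,0,0,0,0.13,0,0,0,0.13,0,0,0,0.13,0,0,0,0.13,0,0,0,0.13,0,0,0,0.1,0,0,0,0.06,0,0,0])

```text
t: 14.42
eef_pos: [456.3, -157.0, 17.5]
tcp_rot: [-3.141, 0.001, 3.141]
ft_force: [2.1, 0.3, -2.3]
opening: 0.271
grip_force: 30.0
```

Emit:
move_arm(moves=[0,0,-0.14,0,0,0,-0.2,0,0,0,-0.2,0])

```text
t: 14.8
eef_pos: [456.5, -156.8, 98.9]
tcp_rot: [3.141, -0.0, 3.141]
ft_force: [1.1, 0.4, -1.4]
opening: 0.267
grip_force: 30.0
```

```bash
python3 -c "
from h import *
plan((465,331,95,180),(465,331,95,185),(465,331,20,185))
im=viewer.read_camera('top')
o=crop(im,175,130,265,150,3); save('z8',o)"
```

```text
at [ 456.5 -156.8   98.9] yaw 180.0 t 14.8
turn -0.000 shift [-0.057  3.252  0.026]
turn -0.056 shift [-0.  0.  0.]
turn -0.000 shift [-0.   0.   0.5]
```

View pics/z8.png

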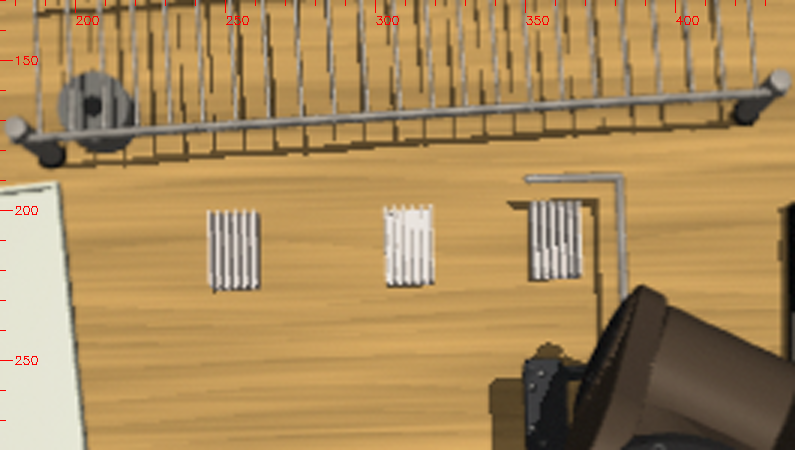

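All three sinks are in the open, so the hook goes back to its tray.

Emit:
move_arm(moves=[0,0.3,0,0,-0.01,0.36,0,0,-0.01,0.36,0,0,-0.01,0.36,0,0,-0.01,0.36,0,0,-0.01,0.36,0,0,-0.01,0.36,0,0,0,0.36,0,0,0,0.3,0,0,0,0.13,0,0])

```text
t: 16.1
eef_pos: [465.4, 332.6, 97.6]
tcp_rot: [3.142, -0.0, -3.14]
ft_force: [0.1, -1.3, -2.7]
opening: 0.274
grip_force: 30.0
```

Emit:
move_arm(moves=[0,0,0,-0.056,0,0,0,0,0,0,0,0])

```text
t: 16.48
eef_pos: [466.0, 330.0, 98.0]
tcp_rot: [-3.142, -0.0, -3.057]
ft_force: [-0.6, -0.8, -1.8]
opening: 0.272
grip_force: 30.0
```

```bash
python3 -c "
from h import *
plan((465,331,95,185),(465,331,17,185))"
```

```text
at [466. 330.  98.] yaw -175.1 t 16.48
turn -0.001 shift [0.006 0.007 0.02 ]
turn -0.000 shift [-0.    0.    0.52]
```

Emit:
move_arm(moves=[0,0,0.2,0,0,0,0.2,0,0,0,0.1,0,0,0,0.04,0,0,0,0,0,0,0,0,0])

```text
t: 17.23
eef_pos: [466.3, 330.9, 17.9]
tcp_rot: [3.141, 0.001, -3.054]
ft_force: [0.5, -0.0, -3.2]
opening: 0.273
grip_force: 30.0
```

Emit:
move_arm(moves=[0,0,0,0,0,0,0,0,0,0,0,0,0,0,-0.1,0,0,0,-0.3,0,0,0,-0.35,0,0,0,-0.35,0,0,0,0,0], claw=44)

```text
t: 18.23
eef_pos: [467.1, 331.4, 186.9]
tcp_rot: [3.138, 0.007, -3.054]
ft_force: [0.1, -0.3, -0.6]
opening: 0.464
grip_force: 0.0
```

```bash
python3 -c "
from h import *
plan((500.5,-375.5,230,178))"
```

```text
at [467.1 331.4 186.9] yaw -175.0 t 18.23
turn 0.078 shift [-0.387 -4.702 -0.287]
```

Emit:
move_arm(moves=[0,0,0,0.078,-0.02,-0.36,0,0,-0.03,-0.39,0,0,-0.03,-0.39,0,0,-0.03,-0.39,0,0,-0.03,-0.39,0,0,-0.03,-0.39,0,0,-0.03,-0.39,0,0,-0.03,-0.39,0,0,-0.03,-0.39,0,0])

```text
t: 19.48
eef_pos: [486.0, -194.2, 181.7]
tcp_rot: [3.141, -0.001, 3.106]
ft_force: [0.7, 0.1, 0.7]
opening: 0.46
grip_force: 0.0
```

```bash
cat > seg.py <<'E'
from h import *
im=viewer.read_camera("top"); save("top_%d"%(monitor.state()["t"]*100),im)
hsv=cv2.cvtColor(im,cv2.COLOR_RGB2HSV)
def blobs(z,box,amin,amax,smax=70,vmin=60,vmax=256):
    x0,y0,x1,y1=box; m=((hsv[...,1]<smax)&(hsv[...,2]>=vmin)&(hsv[...,2]<vmax)).astype(np.uint8)
    k=np.zeros_like(m); k[y0:y1,x0:x1]=m[y0:y1,x0:x1]
    k=cv2.morphologyEx(k,cv2.MORPH_CLOSE,np.ones((5,5)))
    for c in cv2.findContours(k,0,2)[0]:
        if amin<cv2.contourArea(c)<amax:
            b=cv2.boxPoints(cv2.minAreaRect(c)); P=w("top",b,z)[:,:2]; e=np.diff(P[:3],axis=0)
            e=e[np.argmax(np.linalg.norm(e,axis=1))]; a=np.degrees(np.arctan2(e[1],e[0]))
            print("z",z,"c",P.mean(0).round(1),"ang",((a+45)%180-45).round(1),"size",np.linalg.norm(np.diff(P[:3],axis=0),axis=1).round(0),"px",cv2.boundingRect(c))
E
python3 - <<'E'
from seg import *
plan((500.5,-375.5,190,178))
blobs(34,(215,185,420,300),250,800)
blobs(55,(425,180,510,310),1500,9000,60,60,130)
E
```

```text
at [ 486.7 -199.9  181.7] yaw 177.9 t 19.52
turn -0.001 shift [-0.133 -1.167 -0.055]
z 34 c [598.2 157.4] ang -1.2 size [40. 66.] px (244, 200, 17, 27)
z 34 c [598.    9.8] ang 1.4 size [40. 66.] px (303, 198, 17, 27)
z 34 c [ 599.4 -112.9] ang -2.2 size [43. 63.] px (351, 197, 18, 26)
```

Emit:
move_arm(moves=[-0.03,-0.3,0,0,-0.03,-0.3,0,0,-0.03,-0.3,0.1,0,-0.03,-0.27,0.2,0,0,0,0.2,0,0,0,0,0])

```text
t: 20.27
eef_pos: [497.3, -367.6, 104.7]
tcp_rot: [3.138, -0.004, 3.106]
ft_force: [0.2, 0.7, 0.2]
opening: 0.463
grip_force: 0.0
```

```bash
python3 - <<'E'
from h import *
plan((500.5,-375.5,69,178))
o=np.zeros((440,800,3),np.uint8)
o[:,:352]=crop(viewer.read_camera("top"),420,180,88,110,4)
o[:400,360:800]=cv2.resize(viewer.read_camera("side")[90:190,280:390],(440,400),interpolation=2)
save("z9",o)
E
```

```text
at [ 497.3 -367.6  104.7] yaw 178.0 t 20.27
turn -0.000 shift [-0.023 -0.052  0.238]
```

View pics/z9.png

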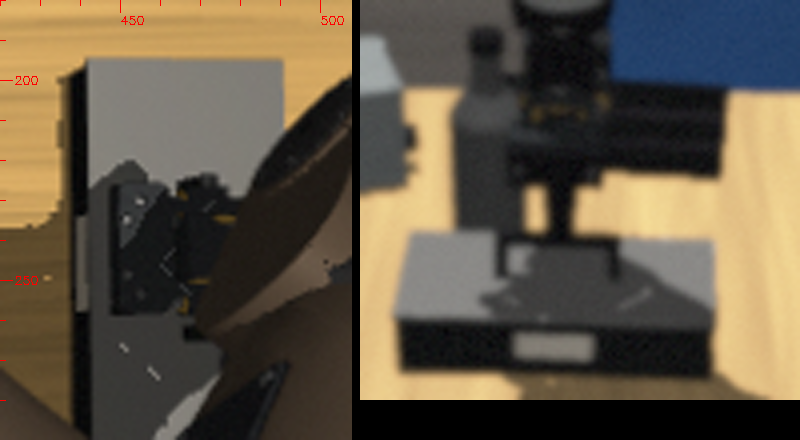

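The lid is where it was, with the fingers straddling its bar. I'll correct, descend and grip.

Emit:
move_arm(moves=[-0.023,-0.052,0,0,0,0,0.12,0,0,0,0.1,0,0,0,0.015,0,0,0,0,0])

```text
t: 21.0
eef_pos: [501.7, -376.2, 71.5]
tcp_rot: [3.141, -0.0, 3.107]
ft_force: [0.5, 0.4, 0.2]
opening: 0.461
grip_force: 0.0
```

Emit:
move_arm(moves=[0,0,0,0,0,0,0,0,0,0,0,0,0,0,0,0], claw=0)

```text
t: 21.5
eef_pos: [501.7, -376.2, 71.9]
tcp_rot: [3.142, 0.0, 3.107]
ft_force: [-0.4, 0.8, 1.1]
opening: 0.125
grip_force: 30.0
```

Emit:
move_arm(moves=[0,0,-0.05,0,0,0,-0.1,0,0,0,-0.2,0,0,0,-0.2,0,0,0,0,0])

```text
t: 22.12
eef_pos: [502.5, -377.0, 157.3]
tcp_rot: [-3.138, 0.004, 3.107]
ft_force: [-0.0, -0.6, -2.3]
opening: 0.121
grip_force: 30.0
```

```bash
python3 - <<'E'
from h import *
plan((535,-238,120,178),(535,-238,29,178))
E
```

```text
at [ 502.5 -377.   157.3] yaw 178.0 t 22.12
turn 0.000 shift [-0.184  0.933  0.248]
turn -0.000 shift [0.    0.    0.607]
```

Emit:
move_arm(moves=[-0.06,0.2,0,0,-0.07,0.25,0,0,-0.08,0.25,0,0,-0.07,0.2,0.1,0,-0.04,0.03,0.2,0,0,0,0.2,0,0,0,0.2,0,0,0,0.1,0,0,0,0,0])

```text
t: 23.25
eef_pos: [554.1, -238.3, 33.4]
tcp_rot: [3.141, -0.002, 3.107]
ft_force: [-0.4, -0.6, -1.4]
opening: 0.124
grip_force: 30.0
```

```bash
python3 - <<'E'
from h import *
plan((555,-238,31,178))
E
```

```text
at [ 554.1 -238.3   33.4] yaw 178.0 t 23.25
turn -0.000 shift [-0.006  0.002  0.016]
```

Emit:
move_arm(moves=[0,0,0.02,0,0,0,0,0])

```text
t: 23.5
eef_pos: [554.8, -238.7, 32.0]
tcp_rot: [-3.141, 0.001, 3.107]
ft_force: [-0.5, 0.3, -0.8]
opening: 0.126
grip_force: 30.0
```

Emit:
move_arm(moves=[0,0,0,0,0,0,0,0,0,0,-0.15,0,0,0,-0.3,0,0,0,-0.3,0,0,0,0,0], claw=44)

```text
t: 24.25
eef_pos: [555.8, -239.2, 147.4]
tcp_rot: [-3.139, 0.006, 3.107]
ft_force: [-0.2, 0.0, -0.1]
opening: 0.46
grip_force: 0.0
```

```bash
python3 - <<'E'
from seg import *
plan((599,-113,130,178),(599,-113,12,178))
blobs(34,(215,185,375,300),250,800)
print(cv2.imread("pics/top0.png").shape)
blobs(13,(370,180,440,310),1500,9000,60,60,150)
E
```

```text
at [ 555.  -238.8  145.3] yaw 178.0 t 24.3
turn 0.000 shift [-0.264  0.848  0.102]
turn -0.000 shift [0.    0.    0.787]
z 34 c [598.2 157.4] ang -1.2 size [40. 66.] px (244, 200, 17, 27)
z 34 c [599.    9.3] ang -1.6 size [66. 40.] px (303, 198, 17, 27)
z 34 c [ 599.4 -112.9] ang -2.2 size [43. 63.] px (351, 197, 18, 26)
(480, 640, 3)
```

Emit:
move_arm(moves=[-0.06,0.2,0,0,-0.07,0.22,0,0,-0.07,0.22,0,0,-0.064,0.208,0.1,0,0,0,0.25,0,0,0,0.25,0,0,0,0.1,0,0,0,0,0], claw=66)

```text
t: 25.3
eef_pos: [598.1, -112.8, 37.8]
tcp_rot: [3.141, -0.002, 3.106]
ft_force: [-0.1, -0.4, 0.2]
opening: 0.693
grip_force: 0.0
```

```bash
python3 - <<'E'
from h import *
plan((599,-113,8.5,178))
E
```

```text
at [ 598.1 -112.8   37.8] yaw 178.0 t 25.3
turn -0.000 shift [-0.006 -0.001  0.195]
```

Emit:
move_arm(moves=[-0.006,0,0.1,0,0,0,0.09,0,0,0,0.005,0,0,0,0,0])

```text
t: 25.8
eef_pos: [599.6, -112.9, 9.7]
tcp_rot: [3.142, 0.0, 3.107]
ft_force: [0.0, 0.5, -0.2]
opening: 0.695
grip_force: 0.0
```

Emit:
move_arm(moves=[0,0,0,0,0,0,0,0,0,0,0,0,0,0,-0.05,0,0,0,-0.2,0,0,0,-0.25,0,0,0,-0.25,0,0,0,0,0], claw=20)

```text
t: 26.8
eef_pos: [600.5, -113.1, 125.0]
tcp_rot: [-3.14, 0.005, 3.107]
ft_force: [0.5, -0.0, -3.1]
opening: 0.422
grip_force: 29.9
```

```bash
python3 - <<'E'
from seg import *
plan((582,-378.4,120,178),(582,-378.4,60,178),(582,-378.4,15,178))
blobs(13,(370,180,440,310),1500,9000,60,60,150)
E
```

```text
at [ 599.7 -112.9  123.1] yaw 178.0 t 26.85
turn 0.000 shift [ 0.056 -1.773  0.02 ]
turn -0.000 shift [0.  0.  0.4]
turn -0.000 shift [0.  0.  0.3]
```

```bash
ls pics | tail -4; python3 - <<'E'
from h import *
im=viewer.read_camera("top")
o=np.zeros((560,800,3),np.uint8)
o[:,:560]=crop(im,365,180,140,140,4)
o[:405,560:800]=crop(im,135,185,80,135,3)
save("z10",o)
E
```

```text
z6.png
z7.png
z8.png
z9.png
```

View pics/z10.png

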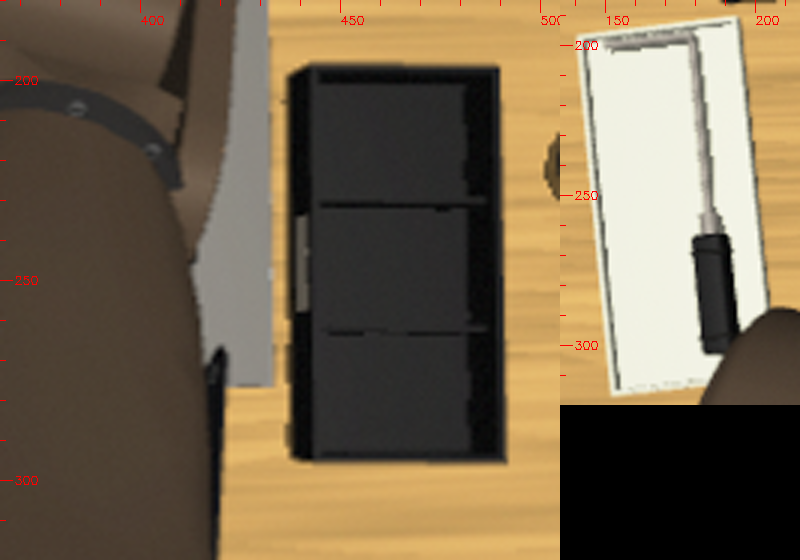

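The hook lies flat in the tray. The cross walls show at v≈230.7 and 262.3.

```bash
python3 - <<'E'
from h import *
print(w("top",[(465,230.7),(465,262.3)],36).round(1), w("top",[(443,196.8),(490,196.8),(491.5,295),(443.5,295)],50).round(1))
E
```

```text
[[ 538.1 -378.3   36. ]
 [ 458.4 -374.2   36. ]] [[ 623.7 -322.    50. ]
 [ 620.9 -442.2   50. ]
 [ 375.  -432.6   50. ]
 [ 379.3 -311.6   50. ]]
```

Emit:
move_arm(moves=[0,-0.2,0,0,0.01,-0.25,0,0,0.01,-0.3,0,0,0.01,-0.3,0,0,0.01,-0.3,0,0,0.01,-0.25,0,0,0.006,-0.173,0,0,0,0,0.2,0,0,0,0.1,0,0,0,0,0])

```text
t: 28.15
eef_pos: [581.4, -377.4, 75.5]
tcp_rot: [3.14, -0.002, 3.107]
ft_force: [-0.1, 0.1, -2.0]
opening: 0.415
grip_force: 29.9
```

```bash
python3 - <<'E'
from h import *
plan((582,-378.4,60,178),(582,-378.4,15,178))
E
```

```text
at [ 581.4 -377.4   75.5] yaw 178.0 t 28.15
turn 0.000 shift [-0.004 -0.007  0.103]
turn -0.000 shift [0.  0.  0.3]
```

Emit:
move_arm(moves=[0,-0.007,0.1,0,0,0,0.15,0,0,0,0.1,0,0,0,0.04,0,0,0,0.01,0,0,0,0,0])

```text
t: 28.9
eef_pos: [582.0, -379.5, 17.6]
tcp_rot: [-3.141, 0.001, 3.107]
ft_force: [0.6, -0.4, -1.9]
opening: 0.417
grip_force: 29.9
```

Emit:
move_arm(moves=[0.005,0,0.013,0,0,0,0,0])

```text
t: 29.15
eef_pos: [581.0, -379.4, 15.3]
tcp_rot: [-3.142, 0.0, 3.107]
ft_force: [0.3, 0.0, -1.6]
opening: 0.421
grip_force: 29.9
```

Emit:
move_arm(moves=[0,0,0,0,0,0,0,0,0,0,-0.1,0,0,0,-0.25,0,0,0,-0.3,0,0,0,-0.1,0,0,0,0,0], claw=64)

```text
t: 30.02
eef_pos: [581.2, -379.5, 128.8]
tcp_rot: [-3.14, 0.002, 3.107]
ft_force: [0.2, 0.4, -0.4]
opening: 0.672
grip_force: 0.0
```

```bash
python3 - <<'E'
from seg import *
plan((598.5,9.5,128,179),(598.5,9.5,9,179))
blobs(34,(215,185,375,300),250,800)
blobs(39,(445,190,488,240),200,1200,70,60)
E
```

```text
at [ 580.8 -379.2  127.4] yaw 178.0 t 30.07
turn -0.011 shift [-0.073  2.593 -0.004]
turn -0.000 shift [0.    0.    0.793]
z 34 c [598.2 157.4] ang -1.2 size [40. 66.] px (244, 200, 17, 27)
z 34 c [599.    9.3] ang -1.6 size [66. 40.] px (303, 198, 17, 27)
```

Emit:
move_arm(moves=[0,0.2,0,0,-0.004,0.38,0,0,-0.004,0.38,0,0,-0.004,0.38,0,0,-0.005,0.38,0,0,-0.005,0.38,0,0,-0.005,0.34,0,0,0,0.154,0.1,0,0,0,0.25,0,0,0,0.1,0])

```text
t: 31.32
eef_pos: [597.1, 9.8, 57.1]
tcp_rot: [3.141, -0.005, 3.107]
ft_force: [-0.0, -0.2, 0.3]
opening: 0.673
grip_force: 0.0
```

```bash
python3 - <<'E'
from h import *
plan((599,9.5,9,178))
E
```

```text
at [597.1   9.8  57.1] yaw 178.0 t 31.32
turn 0.000 shift [-0.013 -0.002  0.321]
```

Emit:
move_arm(moves=[-0.005,0,0.12,0,0,0,0.14,0,0,0,0.05,0,0,0,0,0])

```text
t: 31.82
eef_pos: [599.4, 9.1, 13.4]
tcp_rot: [3.141, -0.0, 3.106]
ft_force: [0.2, 0.1, 0.4]
opening: 0.67
grip_force: 0.0
```

Emit:
move_arm(moves=[0,0,0,0,0,0,0,0,0,0,0,0,0,0,-0.05,0,0,0,-0.2,0,0,0,-0.25,0,0,0,-0.25,0,0,0,0,0], claw=20)

```text
t: 32.83
eef_pos: [600.4, 9.3, 129.0]
tcp_rot: [-3.141, 0.005, 3.107]
ft_force: [-0.1, -0.3, -2.3]
opening: 0.419
grip_force: 29.8
```

```bash
python3 - <<'E'
from h import *
plan((500.5,-376.2,120,178))
E
```

```text
at [600.4   9.3 129. ] yaw 178.0 t 32.83
turn 0.000 shift [ 0.576 -2.591  0.06 ]
```

Emit:
move_arm(moves=[0.03,-0.2,0,0,0.08,-0.36,0,0,0.08,-0.37,0,0,0.08,-0.37,0,0,0.08,-0.37,0,0,0.08,-0.36,0,0,0.08,-0.35,0,0,0.066,-0.211,0.1,0,0,0,0.2,0,0,0,0,0])

```text
t: 34.08
eef_pos: [497.9, -375.2, 78.2]
tcp_rot: [3.138, -0.004, 3.106]
ft_force: [0.4, 0.7, -3.2]
opening: 0.419
grip_force: 29.8
```

```bash
python3 - <<'E'
from h import *
plan((500.5,-376.2,19,178))
E
```

```text
at [ 497.9 -375.2   78.2] yaw 178.0 t 34.08
turn -0.000 shift [-0.017 -0.006  0.395]
```

Emit:
move_arm(moves=[-0.01,0,0,0,0,0,0.1,0,0,0,0.12,0,0,0,0.1,0,0,0,0.05,0,0,0,0,0,0,0,0,0])

```text
t: 34.95
eef_pos: [501.1, -376.3, 25.9]
tcp_rot: [-3.141, 0.001, 3.107]
ft_force: [-0.7, -0.3, -2.6]
opening: 0.42
grip_force: 29.8
```

Emit:
move_arm(moves=[0,0,0.03,0,0,0,0.02,0,0,0,0,0])

```text
t: 35.33
eef_pos: [501.0, -376.2, 19.0]
tcp_rot: [-3.141, 0.0, 3.107]
ft_force: [-2.8, 1.9, 7.7]
opening: 0.422
grip_force: 29.9
```

Emit:
move_arm(moves=[0,0,0,0,0,0,0,0,0,0,-0.1,0,0,0,-0.25,0,0,0,-0.3,0,0,0,-0.1,0,0,0,0,0], claw=64)

```text
t: 36.2
eef_pos: [501.1, -376.3, 131.6]
tcp_rot: [-3.14, 0.001, 3.107]
ft_force: [0.6, -0.3, -1.9]
opening: 0.673
grip_force: 0.0
```

```bash
python3 - <<'E'
from seg import *
plan((598.7,157.4,128,178))
blobs(34,(215,185,375,300),250,800)
E
```

```text
at [ 500.7 -375.9  130.3] yaw 178.0 t 36.25
turn 0.000 shift [-0.529  3.576  0.015]
z 34 c [598.2 157.4] ang -1.2 size [40. 66.] px (244, 200, 17, 27)
```

Emit:
move_arm(moves=[-0.03,0.25,0,0,-0.055,0.38,0,0,-0.055,0.38,0,0,-0.055,0.38,0,0,-0.055,0.38,0,0,-0.055,0.38,0,0,-0.055,0.38,0,0,-0.055,0.38,0,0,-0.055,0.38,0,0,-0.055,0.286,0,0])

```text
t: 37.5
eef_pos: [597.7, 159.5, 128.8]
tcp_rot: [-3.141, -0.003, 3.108]
ft_force: [0.2, -0.2, -0.5]
opening: 0.673
grip_force: 0.0
```

Emit:
move_arm(moves=[0,0,0.15,0,0,0,0.3,0,0,0,0,0])

```text
t: 37.88
eef_pos: [596.0, 156.9, 59.2]
tcp_rot: [-3.14, -0.008, 3.107]
ft_force: [0.8, 0.7, 0.3]
opening: 0.67
grip_force: 0.0
```

```bash
python3 - <<'E'
from h import *
plan((598.7,157.4,11,178))
E
```

```text
at [596.  156.9  59.2] yaw 178.0 t 37.88
turn 0.000 shift [-0.018  0.004  0.321]
```

Emit:
move_arm(moves=[-0.004,0,0.12,0,0,0,0.13,0,0,0,0.05,0,0,0,0,0,0,0,0,0])

```text
t: 38.5
eef_pos: [599.3, 157.2, 18.7]
tcp_rot: [3.141, 0.001, 3.107]
ft_force: [0.2, -1.0, 0.1]
opening: 0.677
grip_force: 0.0
```

Emit:
move_arm(moves=[0,0,0,0,0,0,0,0,0,0,0,0,0,0,-0.05,0,0,0,-0.2,0,0,0,-0.25,0,0,0,-0.25,0,0,0,0,0], claw=20)

```text
t: 39.5
eef_pos: [600.1, 157.4, 133.7]
tcp_rot: [3.141, 0.005, 3.107]
ft_force: [0.4, 0.2, -2.2]
opening: 0.418
grip_force: 29.8
```

```bash
python3 - <<'E'
from seg import *
plan((420,-373,125,178))
blobs(34,(300,185,375,300),250,800)
E
```

```text
at [599.2 157.2 131.8] yaw 178.0 t 39.55
turn 0.000 shift [ 1.07  -3.574  0.045]
```

Emit:
move_arm(moves=[0.07,-0.23,0,0,0.11,-0.37,0,0,0.11,-0.37,0,0,0.11,-0.37,0,0,0.11,-0.37,0,0,0.11,-0.37,0,0,0.11,-0.37,0,0,0.11,-0.37,0,0,0.11,-0.37,0,0,0.11,-0.37,0,0])

```text
t: 40.8
eef_pos: [420.1, -372.3, 129.3]
tcp_rot: [3.14, -0.001, 3.106]
ft_force: [1.1, 0.4, -2.0]
opening: 0.418
grip_force: 29.8
```

Emit:
move_arm(moves=[0,0,0.05,0,0,0,0.15,0,0,0,0.1,0,0,0,0,0])

```text
t: 41.3
eef_pos: [421.2, -369.8, 84.1]
tcp_rot: [3.139, -0.002, 3.107]
ft_force: [-0.4, -0.8, -1.5]
opening: 0.419
grip_force: 29.8
```

```bash
python3 - <<'E'
from h import *
plan((419.7,-373,24.5,178))
E
```

```text
at [ 421.2 -369.8   84.1] yaw 178.0 t 41.3
turn 0.000 shift [ 0.009 -0.021  0.398]
```

Emit:
move_arm(moves=[0.01,-0.015,0.1,0,0,0,0.12,0,0,0,0.1,0,0,0,0.05,0,0,0,0,0,0,0,0,0])

```text
t: 42.05
eef_pos: [420.1, -373.3, 30.5]
tcp_rot: [-3.141, 0.001, 3.107]
ft_force: [-0.3, -0.2, -1.5]
opening: 0.415
grip_force: 29.8
```

```bash
python3 - <<'E'
from h import *
plan((419.7,-373,23.5,178))
E
```

```text
at [ 420.1 -373.3   30.5] yaw 178.0 t 42.05
turn 0.000 shift [0.003 0.002 0.047]
```

Emit:
move_arm(moves=[0,0,0.03,0,0,0,0.018,0,0,0,0,0])

```text
t: 42.42
eef_pos: [419.9, -373.2, 23.3]
tcp_rot: [-3.141, 0.0, 3.107]
ft_force: [-1.3, 1.0, 4.4]
opening: 0.416
grip_force: 29.9
```

Emit:
move_arm(moves=[0,0,0,0,0,0,0,0,0,0,-0.1,0,0,0,-0.25,0,0,0,-0.3,0,0,0.1,-0.1,0,0,0.3,0,0,0,0.3,0,0,0,0.2,0,0], claw=64)

```text
t: 43.55
eef_pos: [423.9, -235.7, 135.4]
tcp_rot: [3.141, -0.001, 3.107]
ft_force: [0.5, 0.6, 0.4]
opening: 0.669
grip_force: 0.0
```

```bash
python3 - <<'E'
from h import *
plan((555,-238.7,150,178))
im=viewer.read_camera("top")
o=np.zeros((560,800,3),np.uint8)
o[:,:560]=crop(im,365,180,140,140,4)
o[:400,560:800]=cv2.resize(viewer.read_camera("side")[100:200,280:340],(240,400),interpolation=2)
save("z11",o)
E
```

```text
at [ 423.9 -235.7  135.4] yaw 178.0 t 43.55
turn 0.000 shift [-0.874  0.011 -0.097]
```

View pics/z11.png

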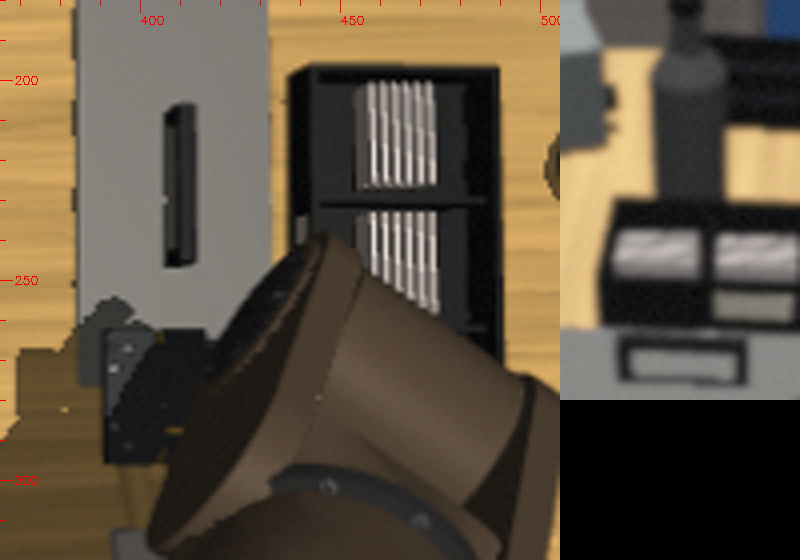

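Sinks C and B are flat with fins up in the far and middle places. The lid is on the bench, its bar at u 410–414, v 205.5–246.5.

```bash
python3 - <<'E'
from h import *
P=w("top",[(410.2,205.7),(414,205.7),(414,246.5),(410.2,246.5)],51); print(P.round(1),P.mean(0))
P=w("top",[(384.3,179),(432,179),(432.8,276),(384.8,276)],13); print(P.round(1),P.mean(0))
print(px("top",[(505,-238.7+2-7,51),(505,-238.7+2+5,51),(605,-238.7-2-7,51),(605,-238.7-2+5,51)]))
E
```

```text
[[ 603.2 -237.9   51. ]
 [ 603.  -247.5   51. ]
 [ 501.3 -243.    51. ]
 [ 501.6 -233.5   51. ]] [ 552.26722575 -240.4628428    51.        ]
[[ 679.7 -182.3   13. ]
 [ 676.7 -306.6   13. ]
 [ 426.3 -296.8   13. ]
 [ 430.2 -173.6   13. ]] [ 553.22769529 -239.78755411   13.        ]
[[414.23510161 244.993685  ]
 [409.43263888 245.13563611]
 [414.04796301 204.89645799]
 [409.27499893 205.01986553]]
```

Emit:
move_arm(moves=[-0.15,0,0,0,-0.22,0,0,0,-0.22,0,0,0,-0.2,0.005,0,0,-0.084,0.006,0,0,0,0,0.15,0,0,0,0.25,0,0,0,0.1,0,0,0,0,0,0,0,0,0], claw=44)

```text
t: 44.9
eef_pos: [556.0, -241.5, 61.5]
tcp_rot: [-3.141, 0.001, 3.107]
ft_force: [-0.4, -0.2, 0.0]
opening: 0.464
grip_force: 0.0
```

```bash
python3 - <<'E'
from h import *
plan((555,-239,30,178))
E
```

```text
at [ 556.  -241.5   61.5] yaw 178.0 t 44.9
turn -0.000 shift [0.008 0.016 0.21 ]
```

Emit:
move_arm(moves=[0.007,0.014,0.1,0,0,0,0.1,0,0,0,0.01,0,0,0,0,0])

```text
t: 45.4
eef_pos: [554.7, -239.0, 28.6]
tcp_rot: [3.141, -0.0, 3.107]
ft_force: [0.0, -0.3, 0.7]
opening: 0.468
grip_force: 0.0
```

Emit:
move_arm(moves=[0,0,0,0,0,0,0,0,0,0,0,0,0,0,0,0], claw=0)

```text
t: 45.9
eef_pos: [554.7, -239.0, 29.0]
tcp_rot: [3.142, 0.0, 3.107]
ft_force: [-1.0, -0.1, 1.2]
opening: 0.124
grip_force: 30.0
```

Emit:
move_arm(moves=[0,0,-0.05,0,0,0,-0.2,0,0,0,-0.25,0,0,0,-0.25,0,0,0,0,0])

```text
t: 46.52
eef_pos: [555.6, -239.5, 144.4]
tcp_rot: [-3.139, 0.005, 3.107]
ft_force: [-0.0, 0.1, -3.3]
opening: 0.124
grip_force: 30.0
```

```bash
python3 - <<'E'
from h import *
plan((501.7,-376.2,130,178),(501.7,-376.2,85,178))
E
```

```text
at [ 555.6 -239.5  144.4] yaw 178.0 t 46.52
turn 0.000 shift [ 0.328 -0.923  0.096]
turn -0.000 shift [0.  0.  0.3]
```

Emit:
move_arm(moves=[0.06,-0.15,0,0,0.09,-0.25,0,0,0.09,-0.25,0,0,0.06,-0.18,0,0,0.028,-0.093,0,0,0,0,0.1,0,0,0,0.1,0,0,0,0.05,0,0,0,0,0,0,0,0,0])

```text
t: 47.78
eef_pos: [501.0, -375.5, 104.1]
tcp_rot: [-3.141, 0.0, 3.107]
ft_force: [-0.1, -0.2, -2.2]
opening: 0.123
grip_force: 30.0
```

```bash
python3 - <<'E'
from h import *
plan((501.7,-376.2,88,178),(501.7,-376.2,71,178))
E
```

```text
at [ 501.  -375.5  104.1] yaw 178.0 t 47.77
turn 0.000 shift [-0.005 -0.005  0.108]
turn -0.000 shift [0.    0.    0.113]
```

Emit:
move_arm(moves=[-0.005,-0.005,0.06,0,0,0,0.06,0,0,0,0.05,0,0,0,0.03,0,0,0,0,0])

```text
t: 48.4
eef_pos: [501.3, -376.4, 73.5]
tcp_rot: [3.141, -0.0, 3.107]
ft_force: [0.1, 0.1, -1.6]
opening: 0.126
grip_force: 30.0
```

Emit:
move_arm(moves=[0,0,0.015,0,0,0,0.004,0,0,0,0,0])

```text
t: 48.78
eef_pos: [501.4, -376.5, 71.1]
tcp_rot: [-3.142, 0.0, 3.107]
ft_force: [-0.5, 1.0, -1.2]
opening: 0.122
grip_force: 30.0
```

Emit:
move_arm(moves=[0,0,0,0,0,0,0,0,0,0,0,0,0,0,-0.1,0,0,0,-0.25,0,0,0,-0.25,0,0.05,0.3,0,0,0.05,0.35,0,0,0.05,0.35,0,0,0.05,0.35,0,0], claw=44)

```text
t: 50.02
eef_pos: [478.3, -171.6, 162.2]
tcp_rot: [-3.141, 0.001, 3.106]
ft_force: [0.3, 1.0, -0.1]
opening: 0.467
grip_force: 0.0
```

```bash
python3 - <<'E'
from h import *
plan((480,-100,150,178))
im=viewer.read_camera("top"); s=viewer.read_camera("side")
o=np.zeros((600,800,3),np.uint8)
o[:300,:400]=cv2.resize(im,(400,300),interpolation=3)
o[:300,400:]=cv2.resize(s[100:220,250:410],(400,300),interpolation=2)
o[300:,:240]=cv2.resize(im[180:310,430:500],(240,300),interpolation=2)
o[300:,260:600]=cv2.resize(im[180:330,130:300],(340,300),interpolation=2)
save("z12",o)
E
```

```text
at [ 478.3 -171.6  162.2] yaw 178.0 t 50.02
turn -0.000 shift [0.005 0.477 0.081]
```

View pics/z12.png

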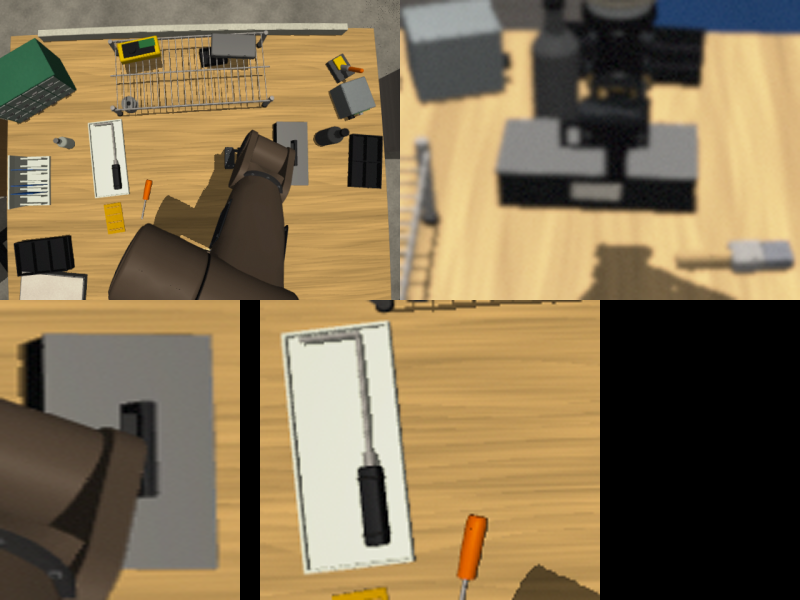

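The lid looks seated and the hook flat in the tray. I'll move the arm clear and compare with the initial pictures.

Emit:
move_arm(moves=[0,0.3,0,0,0,0.35,0,0,0,0.35,0,0,0,0.35,0,0,0,0.2,0,0,0,0,0,0,0,0,0,0])

```text
t: 51.0
eef_pos: [486.9, 58.7, 161.5]
tcp_rot: [-3.142, 0.001, 3.107]
ft_force: [0.4, -0.5, 0.6]
opening: 0.464
grip_force: 0.0
```

```bash
python3 - <<'E'
from h import *
print(monitor.state()["t"],monitor.state()["eef_pos"])
def al(n,box):
    x0,y0,x1,y1=box
    a=cv2.cvtColor(cv2.imread(f"pics/{n}0.png"),cv2.COLOR_BGR2GRAY)[y0:y1,x0:x1]; b=cv2.cvtColor(viewer.read_camera(n),cv2.COLOR_RGB2GRAY)[y0:y1,x0:x1]
    W=np.eye(2,3,dtype=np.float32); c,W=cv2.findTransformECC(a,b,W,cv2.MOTION_EUCLIDEAN)
    print(n,box,"cc",round(c,4),"shift",W[:,2].round(2),"rot",np.degrees(W[1,0]).round(2), "diff",(cv2.absdiff(a,b)>25).mean().round(3))
al("top",(430,185,505,305)); al("side",(280,140,380,195)); al("top",(135,185,215,320)); al("top",(160,318,205,378)); al("top",(220,280,248,352)); al("top",(388,280,415,345)); al("top",(80,210,125,245)); al("top",(500,195,560,240)); al("top",(190,150,222,182))
E
```

```text
51.0 [486.89490939  58.71404793 161.54579157]
top (430, 185, 505, 305) cc 0.9825 shift [ 0.65 -0.03] rot 0.18 diff 0.024
side (280, 140, 380, 195) cc 0.7306 shift [ 1.31 -1.14] rot 1.11 diff 0.268
top (135, 185, 215, 320) cc 0.9857 shift [ 0.57 -0.52] rot -0.07 diff 0.065
top (160, 318, 205, 378) cc 0.994 shift [-0.01  0.03] rot -0.02 diff 0.0Traceback (most recent call last):
  File "<stdin>", line 8, in <module>
  File "<stdin>", line 6, in al
cv2.error: OpenCV(4.12.0) /io/opencv/modules/video/src/ecc.cpp:589: error: (-7:Iterations do not converge) The algorithm stopped before its convergence. The correlation is going to be minimized. Images may be uncorrelated or non-overlapped in function 'findTransformECC'
```

```bash
python3 -c "
from cell import order
print(order.job_done())"
```

```text
the job is handed in; nothing more can be done
None
```

I drew all three heat sinks out with the hook and set them in the box; the top view showed two flat with fins up, and the third was hidden by the arm, placed the same way. The lid is back on fully down, the hook is flat in its tray, no bystander was touched that I saw, and the job is handed in at 51 s.

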